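Unlock the indexing fixture and click it round to the third stop

TASK

Slide the steel lock plate straight up out of the slotted post of the indexing fixture and stand it fully home in the slot of the wooden parking rack. Then turn the fixture's knob clockwise, feeling the clicks, to the third stop from where it was locked, without going past it, and finish still gripping the knob there. Leave the other things on the bench where they are.

Things in the scene. Friction and masses are not known exactly. Their poses are not given: they have to be found in the camera images.
- knob_grip (a point): point on the turning axis of the indexing knob, at the height to grip it (78 mm above the bench). The knob is a black upright bar, 46 mm long (this frame's x), 14 mm thick (y), its top 16 mm above this point and its underside 18 mm below it, on a 48 mm round hub 8 mm high. Under it, turning with it, lies a steel dividing plate, 144 mm across with 15 rim notches, its top 30 mm below this point. The frame turns with the knob; z is up.
- index_knob (a joint): angle of the indexing knob and dividing plate, rad: 0 at the locked start, growing clockwise seen from above. Spring-like detents: 15 equal stops a full turn, 0.419 rad (24 degrees) apart, so the stops lie at 0.419, 0.838, 1.257, ... It resists up to about 0.15 to 0.2 N m on the way out of a stop, then pulls itself into the next one past half-way. Hard end at 2.6, well past the third stop. While the lock plate is in, it can turn only a few hundredths of a rad.
- indexer: grey indexing fixture fixed to the bench: round foot 148 mm across; origin on the bench under the knob's axis, z up. Along its own +y, 78 to 120 mm from the axis, stands the slotted lock post (31 mm wide, top at 60 mm); the slot is 7 mm wide in x, open towards the axis, with its floor at 30 mm.
- plate_mid (a point): centre of the loose steel lock plate, half-way up: 80 mm tall (z, up), 50 mm wide (y), blade 5 mm thick (x) with a 10 mm thick grip edge along its topmost 16 mm. About 0.11 to 0.22 kg. At the start it stands in the lock post's slot, 87 mm from the knob's axis, bottom edge 30 mm above the bench (this point at 70 mm, top at 110 mm), its inner edge in a notch of the dividing plate, so that the knob is locked.
- rack: small wooden parking rack fixed to the bench, 62 mm (x) by 76 mm (y), wood 33 mm high with dark steel lips flaring outward above it to 43 mm; origin on the bench under its centre, z up.
- rack_slot (a point): centre of the floor of the rack's one slot, 8 mm above the bench. The slot runs along this frame's y: 60 mm long (y), 9 mm wide (x) flaring to about 20 mm at the lips, 25 mm deep below the lips. A lock plate seated in it has its centre 40 mm above this point.
- bearing: plain steel ball-bearing ring, 52 mm across, 16 mm high, lying flat; a bystander, origin under it on the bench
- socket: small steel socket, 28 mm across, 38 mm tall, standing; a bystander, origin under it on the bench
- wrench: steel wrench lying flat; a bystander
- driver: screwdriver lying flat; a bystander
- spray: spray can, 66 mm across, 170 mm tall, standing; a bystander, origin under it on the bench
- mug: white mug, 80 mm across, 90 mm tall; a bystander, origin under it on the bench
- carton: small cardboard carton 90 x 50 x 40 mm; a bystander, origin under it on the bench

How it is judged (in metres and radians):
On the way, in this order (a step that is already met when the one before it is completed fails the run):
1. the lock plate is lifted clear above the slotted post, the knob still at its start (z of plate_mid in the frame of indexer above 0.105 m and contact force between the fingers and lock_plate above 1 N and value of joint index_knob between -0.2 and 0.2 rad), for 0.1 s.
2. the lock plate stands home in the rack's slot, let go (x of plate_mid in the frame of rack_slot between -0.012 and 0.012 m and y of plate_mid in the frame of rack_slot between -0.012 and 0.012 m and z of plate_mid in the frame of rack_slot between 0.03 and 0.047 m and angle between plate_mid's own z axis and vertical below 0.3 rad and contact force between the fingers and lock_plate below 0.1 N and value of joint index_knob between -0.2 and 0.2 rad and linear speed of lock_plate below 0.02 m/s), for 0.2 s.
3. the gripped knob passes the first stop (value of joint index_knob between 0.3 and 0.55 rad and contact force between the fingers and index_knob above 1 N).
4. the knob is held at the third stop (value of joint index_knob between 1.1366 and 1.3766 rad and contact force between the fingers and index_knob above 3 N and velocity of joint index_knob between -0.1 and 0.1 rad/s), for 0.3 s.
At the end, for the whole second after the job is handed in: The knob is at its third stop (1.257 rad within 0.12), still, with the fingers pressing on it with more than 3 N; the lock plate stands in the rack's slot, untouched: its centre within 12 mm of the slot's centre either way and 30 to 47 mm above the slot's floor, leaning less than 0.3 rad (all of step 4 and x of plate_mid in the frame of rack_slot between -0.012 and 0.012 m and y of plate_mid in the frame of rack_slot between -0.012 and 0.012 m and z of plate_mid in the frame of rack_slot between 0.03 and 0.047 m and angle between plate_mid's own z axis and vertical below 0.3 rad and contact force between the fingers and lock_plate below 0.1 N and linear speed of lock_plate below 0.02 m/s); the arm keeps its last pose, push and grip.
It fails at once if the knob is turned more than 0.16 rad past the third stop (value of joint index_knob above 1.4166 rad).
It fails at once if the knob is turned the wrong way past a half stop (value of joint index_knob below -0.22 rad).
It fails at once if a bystander is pushed more than 30 mm (distance of any of bearing, socket, wrench, driver, spray, mug, carton from where it was at the start of the episode above 0.03 m).
It also fails if it takes over 61 s, if anything falls off the work surface, if the arm or the gripper's body presses on something with over 40 N, if the wrist force passes 120 N, or if a joint passes its speed limit or range.

ROBOT

A 6-joint arm with a two-finger parallel gripper is mounted at the origin on the work surface. World frame = base frame: x ahead of the robot, y to its left, z up, the work surface at z = 0. Lengths are in mm, angles in rad, forces in N, time in s.
With the tool pointing down it reaches from about 350 to 975 mm from the base axis. Payload 7.1 kg.
Tool frame: the origin (TCP) lies at the very end of the fingers, on their centre line; the grasp point (between the pads) lies 19 mm behind it; y points along the fingers, x is the direction in which the jaws open and shut, and the axes are right-handed (so a half turn about y gives the same grasp; the last joint's range is limited). The gripper opens to 88 mm and grips with 3 to 60 N. Pads are 20 mm wide; open, the fingers measure 115 mm over their backs; the gripper's body (75 mm by 178 mm) begins 61 mm behind the grasp point.
Start: joints at [-1.173, 0.423, 1.63, -0, 1.089, -0.019], TCP at [253.038, -571.469, 222.675] pointing down, gripper open.
Joint ranges: [-3, 3], [-0.9, 2.11], [0.09, 2.58], [-1.31, 4.45], [0.11, 2.69], [-2.54, 2.54]. Speed limits (rad/s): [2.39, 2.39, 3.01, 3.14, 3.14, 3.14].

INTERFACE

Orientations are given as a rotation vector (axis times angle).
In Python, from workcell import ctrl gives the robot as it stands. The module is installed in compiled form; this text tells all that it offers.
- The arm moves only by the tool jog_arm, never from a script. Its argument "steps" is a list of rows, each an object with "turn": the turn, a rotation vector about the world's x, y, z scaled (see below), a list of three; "dp": the shift along the world's x, y, z scaled (see below), a list of three; "claw": the opening, from 0 (shut) to 1 (fully open). In form: [{"turn": [wx, wy, wz], "dp": [x, y, z], "claw": claw}, ...]. A call has 1 to 12 rows; each row is the pose to reach, as a shift and turn from the pose measured when the call began, turning the shorter way round; what a row does not reach only later rows make up. The controller multiplies each number of a shift by 80 mm and each number of a turn by pi rad. A row lasts 1/12 s, in which the tool goes at most 41.7 mm and 7.16 degrees, less where a joint would pass 70% of its speed; a pose out of reach is approached as far as the arm can. A call with a number of a shift or a turn outside -1 to 1 is refused whole. A call with a gripper value outside its range is refused whole. The fingers move at their own pace and stop on an object; the grip force is fixed at half the most. Time passes only in rows, so rows that repeat a pose let the fingers close. It gives the time, the measured TCP pose, the force and the opening at its end, in the units of the state.
- ctrl.get_obs(): the state, without advancing time (a new reading comes with each control period).
- ctrl.get_image(name): name is "scene" or "top"; returns a dict with "img" (420x560x3 uint8, red, green, blue), "range_z" (420x560 float32, mm along the optical axis (not along the pixel's ray), 0 where there is no reading), "fovy" (degrees; the focal length in pixels is half the picture's height over the tangent of half this angle, whatever the lens; pixels are square), "cx", "cy" (the principal point, pixels), "dist_coeffs" ([k1, k2, p1, p2, k3] as OpenCV has them; the pictures are not rectified), "camera_from_world" (4x4, takes a point from world to camera coordinates). Camera axes: x right, y down, z forward; pixel columns grow to the right and rows downward; lengths in mm; the calibration is good to about 2 mm. A picture is of the moment at which its call begins.
- ctrl.close_job(): hands the job in, once; it reports no verdict.
The state is a dict: "t": time; "qpos": joint angles; "qvel": joint speeds; "joint_torque": joint torques, N m; "ee_pos": TCP position; "orientation": TCP orientation; "ft_force": force on the tool from outside, world axes, zero at the start; "moment": the same for the moment, N m; "width": finger opening in mm.
Only numpy, scipy, OpenCV 4.12 (cv2) and the standard library are available. Lean on these libraries where they do the work, as an engineer would, in place of code of your own. Each camera call takes 0.05 s, during which the arm holds its last target.

## Working session

There is one attempt and no reset: what is moved stays moved. The work goes in short steps, Python scripts to look and compute and a tool call to move; the robot and the scene stay as the last step left them, time stands still between calls to the robot, and variables do not carry over. Pictures are saved under pics/ and viewed, and the job is handed in when it is done.

Besides the shell and the picture viewer there is one more tool, called after "Request:" by a JSON object that holds its "fn" and its "kwargs", one argument or row to a line. jog_arm: Moves the arm, as the interface text tells. Its arguments: {"type":"object","properties":{"steps":{"type":"array","items":{"type":"object","properties":{"turn":{"type":"array","items":{"type":"number"}},"dp":{"type":"array","items":{"type":"number"}},"claw":{"type":"number"}}}}},"required":["steps"]}

```bash
mkdir -p pics
cat > h.py <<'E'
import numpy as np, cv2, pickle
from workcell import ctrl
def grab(n,tag):
    d=ctrl.get_image(n); pickle.dump(d,open(f'{tag}.pkl','wb')); cv2.imwrite(f'pics/{tag}.png',cv2.cvtColor(d['img'],cv2.COLOR_RGB2BGR)); return d
def K(d):
    h=d['img'].shape[0]; f=h/2/np.tan(np.radians(d['fovy'])/2); return np.array([[f,0,d['cx']],[0,f,d['cy']],[0,0,1]])
def ray(d,uv):
    p=cv2.undistortPoints(np.array(uv,float).reshape(-1,1,2),K(d),np.array(d['dist_coeffs'],float)).reshape(-1,2)
    T=np.array(d['camera_from_world']);R=T[:3,:3];c=-R.T@T[:3,3]
    return c,np.c_[p,np.ones(len(p))]@R
def at_z(d,uv,z):
    c,r=ray(d,uv); return c+r*((np.atleast_1d(z)-c[2])/r[:,2])[:,None]
def cloud(d):
    h,w=d['range_z'].shape; v,u=np.mgrid[:h,:w]
    c,r=ray(d,np.c_[u.ravel(),v.ravel()]); P=c+r*d['range_z'].reshape(-1,1); P[d['range_z'].ravel()==0]=np.nan
    return P.reshape(h,w,3)
def proj(d,P):
    T=np.array(d['camera_from_world']); 
    return cv2.projectPoints(np.array(P,float).reshape(-1,1,3),cv2.Rodrigues(T[:3,:3])[0],T[:3,3],K(d),np.array(d['dist_coeffs'],float))[0].reshape(-1,2)
E
python3 - <<'E'
from h import *
o=ctrl.get_obs();print(o)
for n in('scene','top'):
    d=grab(n,n+'0');print(n,d['fovy'],d['cx'],d['cy'],d['dist_coeffs'],np.round(d['camera_from_world'],3).tolist())
E
```

```text
{'t': 0.0, 'qpos': array([-1.17298530e+00,  4.23852349e-01,  1.63066413e+00,  3.56230116e-05,
        1.08860987e+00, -1.90270866e-02]), 'qvel': array([-0.00076022, -0.00171787,  0.00040991,  0.00064594,  0.00026776,
       -0.00190484]), 'joint_torque': array([-1.66329417e-03, -5.44618070e+01, -2.73666072e+01,  6.42539305e-02,
        2.27439415e-02, -1.36719823e-04]), 'ee_pos': array([ 252.84926448, -570.97082337,  221.90468184]), 'orientation': array([-1.37712715,  0.89783568, -0.89577812]), 'ft_force': array([ 0.08863126, -0.45456597,  0.12279341]), 'moment': array([ 0.03515055, -0.04944496,  0.02289377]), 'width': 87.5130456406117}
scene 46.79976319041936 282.81035304313633 214.42832925618856 [-0.14911795  0.          0.          0.          0.        ] [[-0.445, 0.896, -0.009, 225.043], [0.559, 0.269, -0.784, -266.031], [-0.7, -0.354, -0.62, 1589.096], [0.0, 0.0, 0.0, 1.0]]
top 49.15142234892368 270.2407076912327 209.2052177874179 [0.04529655 0.         0.         0.         0.        ] [[-0.005, -1.0, 0.009, 17.907], [-0.999, 0.005, -0.037, 562.259], [0.036, -0.01, -0.999, 1201.711], [0.0, 0.0, 0.0, 1.0]]
```

```bash
sleep 1
```

```text
(no output)
```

View pics/scene0.png

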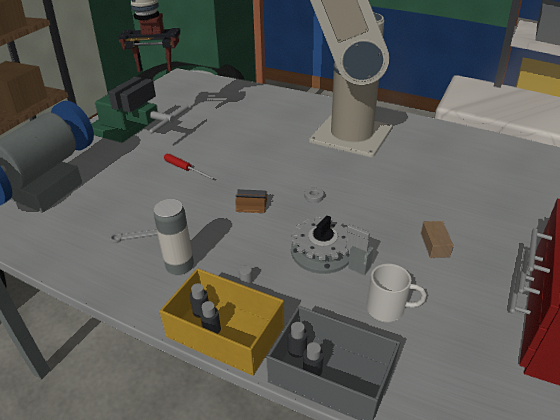

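View pics/top0.png

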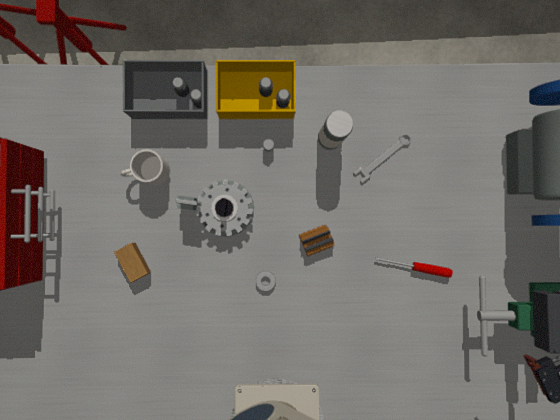

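Run:
```python
from h import *
d=pickle.load(open('top0.pkl','rb'));s=pickle.load(open('scene0.pkl','rb'))
def crop(d,x0,y0,x1,y1,k,n):
    im=cv2.cvtColor(d['img'],cv2.COLOR_RGB2BGR)[y0:y1,x0:x1]; cv2.imwrite(n,cv2.resize(im,None,fx=k,fy=k,interpolation=cv2.INTER_CUBIC))
crop(d,165,165,345,285,4.4,'pics/c1.png')
crop(s,230,180,380,285,5,'pics/c2.png')
```

```text
(no output)
```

View pics/c1.png

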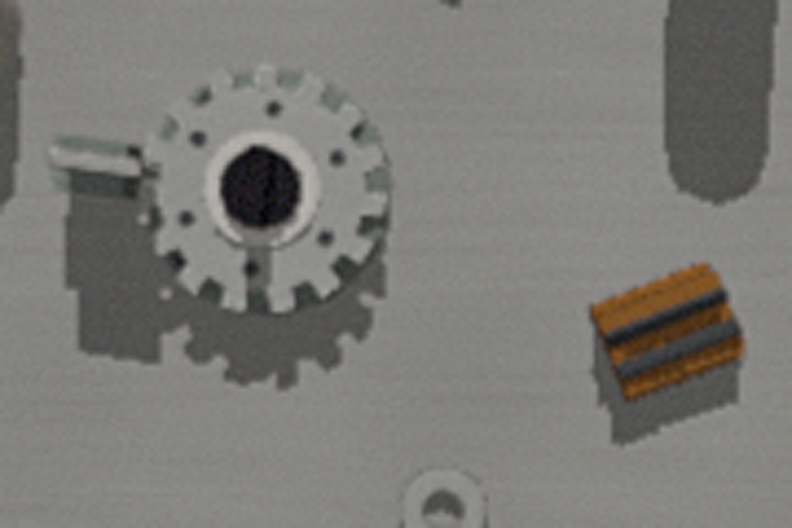

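View pics/c2.png

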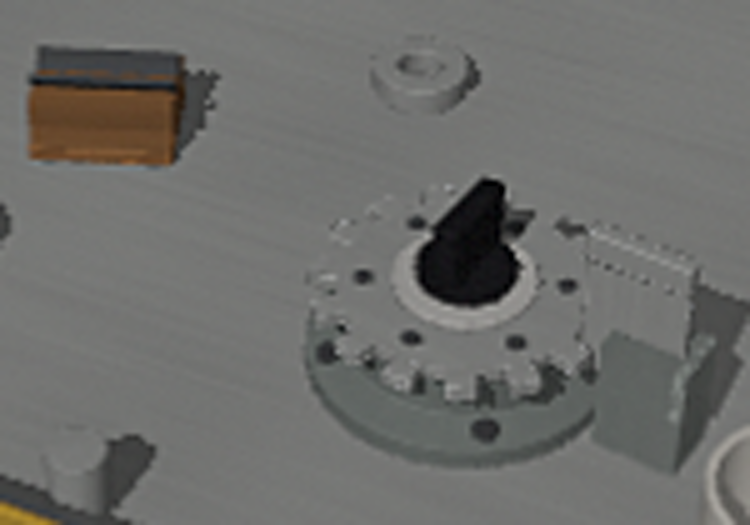

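Run:
```python
from h import *
for n in('top0','scene0'):
    d=pickle.load(open(n+'.pkl','rb'));P=cloud(d).reshape(-1,3);C=d['img'].reshape(-1,3).astype(int)
    print(n)
    # bench z
    m=(P[:,0]>300)&(P[:,0]<500)&(abs(P[:,1])<300); print('bench z med',np.nanmedian(P[m,2]))
    m=(P[:,0]>380)&(P[:,0]<680)&(P[:,1]<350)&(P[:,1]>-50)
    Q=P[m]; 
    for lo,hi,cx in((100,120,None),(86,100,None),):
        q=Q[(Q[:,2]>lo)&(Q[:,2]<hi)]
        q=q[np.linalg.norm(q[:,:2]-np.array([565,100 if lo<90 else 185]),axis=1)<60]
        if len(q)>3:
            c=q.mean(0);w,v=np.linalg.eigh(np.cov(q[:,:2].T)); a=(q[:,:2]-c[:2])@v
            print(lo,hi,len(q),c.round(1),'long axis',v[:,1].round(3),np.degrees(np.arctan2(v[1,1],v[0,1])).round(1),np.ptp(a,axis=0).round(1),np.percentile(q[:,2],[10,50,90]).round(1), 'mid',(v@((a.max(0)+a.min(0))/2)+c[:2]).round(1))
    # rack: pixels
    q=P[(P[:,2]>25)&(P[:,2]<50)&(np.linalg.norm(P[:,:2]-[485,-65],axis=1)<70)]
    (r)=cv2.minAreaRect(q[:,:2].astype(np.float32)); print('rack',r,q[:,2].max())
    # divide plate
    q=P[(P[:,2]>43)&(P[:,2]<53)&(np.linalg.norm(P[:,:2]-[565,95],axis=1)<90)]
    print('disc',len(q),cv2.minEnclosingCircle(q[:,:2].astype(np.float32)),np.median(q[:,2]))
d=pickle.load(open('top0.pkl','rb'));
# c1 picks -> px
f=lambda L:[(165+x/4.4,165+y/4.4) for x,y in L]
print('platetop',at_z(d,f([(52,155),(140,160)]),110).round(1))
print('rack top corners',at_z(d,f([(590,308),(708,263),(744,348),(628,400)]),33).round(1))
print('lip inner',at_z(d,f([(608,335),(725,293),(736,325),(620,372)]),43).round(1))
print('lips outer',at_z(d,f([(726,292),(608,340),(612,365),(735,320)]),43).round(1))
print('disc c',at_z(d,f([(270,188)]),48))
```

```text
top0
bench z med 1.1048452221398293
100 120 89 [577.3 217.  110.3] long axis [0.141 0.99 ] 81.9 [10.  47.9] [106.9 110.5 113.6] mid [577.4 217.2]
86 100 110 [564.9 132.2  94.1] long axis [-0.989  0.145] 171.7 [14.3 45.4] [91.  94.4 96.5] mid [565.3 132.4]
rack ((479.3427429199219, -103.64215087890625), (49.18840408325195, 70.93894958496094), 21.389019012451172) 47.2707755134802
disc 1461 ((565.4981689453125, 131.6817626953125), 71.61331176757812) 49.167297644695736
scene0
bench z med -0.8752882569056055
100 120 123 [581.4 218.7 106.4] long axis [0.137 0.991] 82.2 [14.3 47.2] [101.9 107.2 109.7] mid [580.2 218.5]
86 100 103 [569.9 133.7  91.8] long axis [-0.985  0.172] 170.1 [14.4 46.8] [88.9 92.1 94.1] mid [568.7 133.1]
rack ((487.0225524902344, -101.28701782226562), (44.74307632446289, 70.85115051269531), 22.588998794555664) 43.98593805462724
disc 1224 ((567.7583618164062, 132.67428588867188), 73.20960998535156) 47.32352298398058
platetop [[581.5 241.3 110. ]
 [578.6 193.2 110. ]]
rack top corners [[ 494.4  -59.1   33. ]
 [ 520.5 -128.7   33. ]
 [ 470.5 -149.3   33. ]
 [ 440.4  -80.9   33. ]]
lip inner [[ 478.9  -68.7   43. ]
 [ 502.9 -137.1   43. ]
 [ 484.3 -143.3   43. ]
 [ 457.4  -75.5   43. ]]
lips outer [[ 503.5 -137.7   43. ]
 [ 476.   -68.7   43. ]
 [ 461.4  -70.9   43. ]
 [ 487.2 -142.7   43. ]]
disc c [[565.31759693 127.32073261  48.        ]]
```

```bash
cat >> h.py <<'E'
from scipy.spatial.transform import Rotation as Ro
def st(o=None):
    o=o or ctrl.get_obs(); R=Ro.from_rotvec(o['orientation']); M=R.as_matrix()
    print('t',round(o['t'],2),'p',o['ee_pos'].round(1),'jaw',np.degrees(np.arctan2(M[1,0],M[0,0])).round(2),'ydir',M[:,1].round(3),'F',o['ft_force'].round(1),'M',o['moment'].round(2),'w',o['width'].round(1),'q',o['qpos'].round(2)); return o
def plan(p,ang):
    o=st(); a=np.radians(ang); x=np.array([np.cos(a),np.sin(a),0]); y=np.array([0,0,-1.]); z=np.cross(x,y)
    Rt=Ro.from_matrix(np.c_[x,y,z]); w=(Rt*Ro.from_rotvec(o['orientation']).inv()).as_rotvec()
    print('dp',((np.array(p)-o['ee_pos'])/80).round(3),'turn',(w/np.pi).round(4))
E
python3 - <<'E'
from h import *
plan([578.5,217.8,170],-8.1);plan([578.5,217.8,170],171.9)
d=pickle.load(open('top0.pkl','rb'));P=cloud(d)
for n,z in(('mug',90),('spray',170),('sock',38)):
    pass
print(at_z(d,[(147,158)],90),at_z(d,[(340,124)],170),at_z(d,[(268,145)],38))
E
```

```text
Traceback (most recent call last):
  File "h.py", line 25, in plan
    o=st(); a=np.radians(ang); x=np.array([np.cos(a),np.sin(a),0]); y=np.array([0,0,-1.]); z=np.cross(x,y)
  File "h.py", line 23, in st
    print('t',round(o['t'],2),'p',o['ee_pos'].round(1),'jaw',np.degrees(np.arctan2(M[1,0],M[0,0])).round(2),'ydir',M[:,1].round(3),'F',o['ft_force'].round(1),'M',o['moment'].round(2),'w',o['width'].round(1),'q',o['qpos'].round(2)); return o
                                                                                                                                                                                           ^^^^^^^^^^^^^^^^
AttributeError: 'float' object has no attribute 'round'
```

```bash
sed -i "s/o\['width'\].round(1)/round(o['width'],1)/" h.py
python3 - <<'E'
from h import *
plan([578.5,217.8,170],-8.1);plan([578.5,217.8,170],171.9)
d=pickle.load(open('top0.pkl','rb'));P=cloud(d)
print(at_z(d,[(147,158)],90),at_z(d,[(340,124)],170),at_z(d,[(268,145)],38))
E
```

```text
t 0.1 p [ 252.9 -571.   222. ] jaw -66.12 ydir [-0.001  0.001 -1.   ] F [ 0.2  0.8 -1. ] M [ 0.02  0.02 -0.03] w 88.0 q [-1.17  0.42  1.63  0.    1.09 -0.02]
dp [ 4.071  9.86  -0.65 ] turn [-3.000e-04 -4.000e-04  3.223e-01]
t 0.1 p [ 252.9 -571.   222. ] jaw -66.12 ydir [-0.001  0.001 -1.   ] F [ 0.2  0.8 -1. ] M [ 0.02  0.02 -0.03] w 88.0 q [-1.17  0.42  1.63  0.    1.09 -0.02]
dp [ 4.071  9.86  -0.65 ] turn [-4.000e-04  3.000e-04 -6.777e-01]
[[687.02151301 318.14832467  90.        ]] [[ 752.11666335 -145.33638982  170.        ]] [[727.72126417  20.08353601  38.        ]]
```

Request:
{"fn": "jog_arm", "kwargs": {
  "steps": [
    {"dp":[0.45,0.5,0.1],"turn":[0,0,0.04],"claw":0.45},
    {"dp":[0.8,1,0.2],"turn":[0,0,0.08],"claw":0.45},
    {"dp":[0.8,1,0.2],"turn":[0,0,0.08],"claw":0.45}
  ]
}}

```text
t: 0.35
ee_pos: [318.1, -488.3, 237.8]
orientation: [-1.453, 0.701, -0.697]
ft_force: [0.0, 0.4, -0.2]
width: 71.7
```

Request:
{"fn": "jog_arm", "kwargs": {
  "steps": [
    {"dp":[0.45,0.5,0],"turn":[0,0,0.04],"claw":0.45},
    {"dp":[0.8,1,0],"turn":[0,0,0.08],"claw":0.45},
    {"dp":[0.8,1,0],"turn":[0,0,0.08],"claw":0.45}
  ]
}}

```text
t: 0.6
ee_pos: [383.5, -405.2, 237.5]
orientation: [-1.509, 0.501, -0.496]
ft_force: [0.0, -0.3, 0.2]
width: 51.4
```

Request:
{"fn": "jog_arm", "kwargs": {
  "steps": [
    {"dp":[0.45,0.5,0],"turn":[0,0,0.04],"claw":0.45},
    {"dp":[0.8,1,0],"turn":[0,0,0.08],"claw":0.45},
    {"dp":[0.8,1,0],"turn":[0,0,0.08],"claw":0.45}
  ]
}}

```text
t: 0.85
ee_pos: [449.1, -322.1, 237.3]
orientation: [-1.546, 0.299, -0.293]
ft_force: [0.6, -0.1, -0.1]
width: 39.5
```

Request:
{"fn": "jog_arm", "kwargs": {
  "steps": [
    {"dp":[0.45,0.5,0],"turn":[0,0,0.04],"claw":0.45},
    {"dp":[0.8,1,0],"turn":[0,0,0.06],"claw":0.45},
    {"dp":[0.8,1,0],"turn":[0,0,0.06],"claw":0.45}
  ]
}}

```text
t: 1.1
ee_pos: [514.8, -239.1, 237.0]
orientation: [-1.561, 0.147, -0.141]
ft_force: [0.6, -0.2, -0.3]
width: 39.3
```

Request:
{"fn": "jog_arm", "kwargs": {
  "steps": [
    {"dp":[0.1,0.5,0],"turn":[0,0,0],"claw":0.45},
    {"dp":[0.15,1,0],"turn":[0,0,0],"claw":0.45},
    {"dp":[0.15,1,0],"turn":[0,0,0],"claw":0.45}
  ]
}}

```text
t: 1.35
ee_pos: [526.8, -153.3, 236.4]
orientation: [-1.559, 0.145, -0.136]
ft_force: [0.7, -0.2, 0.0]
width: 39.6
```

Request:
{"fn": "jog_arm", "kwargs": {
  "steps": [
    {"dp":[0.1,0.5,0],"turn":[0,0,0],"claw":0.45},
    {"dp":[0.15,1,0],"turn":[0,0,0],"claw":0.45},
    {"dp":[0.15,1,0],"turn":[0,0,0],"claw":0.45}
  ]
}}

```text
t: 1.6
ee_pos: [538.8, -68.6, 236.1]
orientation: [-1.558, 0.143, -0.133]
ft_force: [-1.4, 0.3, -0.5]
width: 39.6
```

Request:
{"fn": "jog_arm", "kwargs": {
  "steps": [
    {"dp":[0.1,0.5,0],"turn":[0,0,0],"claw":0.45},
    {"dp":[0.15,1,0],"turn":[0,0,0],"claw":0.45},
    {"dp":[0.15,1,0],"turn":[0,0,0],"claw":0.45}
  ]
}}

```text
t: 1.85
ee_pos: [551.1, 15.8, 235.9]
orientation: [-1.556, 0.141, -0.13]
ft_force: [0.1, -1.3, -0.1]
width: 39.7
```

Request:
{"fn": "jog_arm", "kwargs": {
  "steps": [
    {"dp":[0.1,0.5,0],"turn":[0,0,0],"claw":0.45},
    {"dp":[0.15,1,0],"turn":[0,0,0],"claw":0.45},
    {"dp":[0.15,1,0],"turn":[0,0,0],"claw":0.45}
  ]
}}

```text
t: 2.1
ee_pos: [563.7, 100.0, 235.9]
orientation: [-1.555, 0.138, -0.128]
ft_force: [0.3, -0.6, -0.6]
width: 39.8
```

Request:
{"fn": "jog_arm", "kwargs": {
  "steps": [
    {"dp":[0.1,0.5,-0.3],"turn":[0,0,0],"claw":0.45},
    {"dp":[0.2,0.9,-0.7],"turn":[0,0,0.015],"claw":0.45},
    {"dp":[0.2,0.9,-0.9],"turn":[0,0,0.015],"claw":0.45},
    {"dp":[0.2,0.9,-0.9],"turn":[0,0,0.015],"claw":0.45}
  ]
}}

```text
t: 2.43
ee_pos: [577.2, 172.3, 159.0]
orientation: [-1.56, 0.105, -0.083]
ft_force: [-0.5, 0.4, -0.2]
width: 39.3
```

Run:
```python
from h import *
plan([578.5,217.8,140],-8.1)
s=grab('scene','s1')
im=cv2.cvtColor(s['img'],cv2.COLOR_RGB2BGR)[150:285,250:430]
o=ctrl.get_obs()
cv2.imwrite('pics/s1c.png',cv2.resize(im,None,fx=4.4,fy=4.4,interpolation=cv2.INTER_CUBIC))
d=grab('top','t1')
im=cv2.cvtColor(d['img'],cv2.COLOR_RGB2BGR)[140:260,130:310]
cv2.imwrite('pics/t1c.png',cv2.resize(im,None,fx=4.4,fy=4.4,interpolation=cv2.INTER_CUBIC))
print(proj(s,[o['ee_pos']]),proj(d,[o['ee_pos']]))
```

```text
t 2.43 p [577.2 172.3 159. ] jaw -6.86 ydir [-0.013  0.01  -1.   ] F [-0.5  0.4 -0.2] M [-0.05 -0.06  0.03] w 39.3 q [0.26 0.47 1.72 0.02 0.96 0.37]
dp [ 0.016  0.569 -0.237] turn [-0.0032 -0.0042 -0.0069]
[[339.57475222 203.40041522]] [[203.01013715 200.42683697]]
```

View pics/s1c.png

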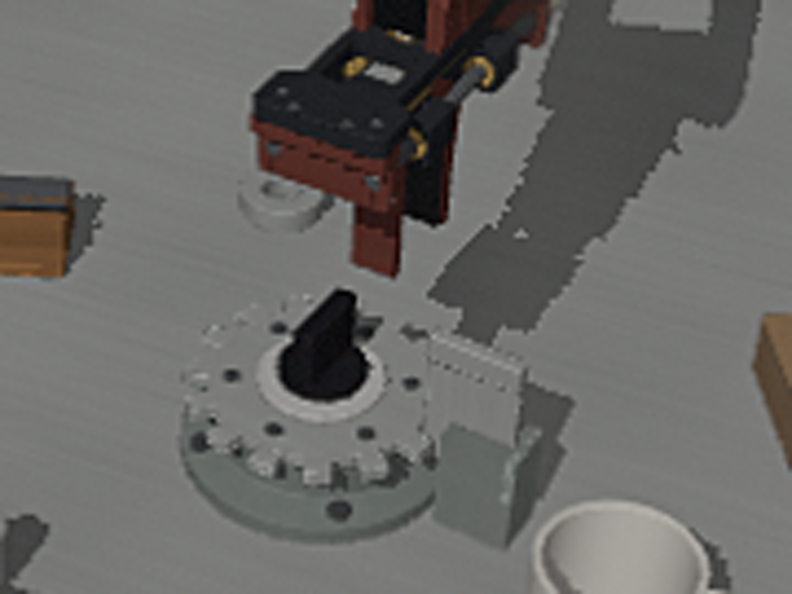

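View pics/t1c.png

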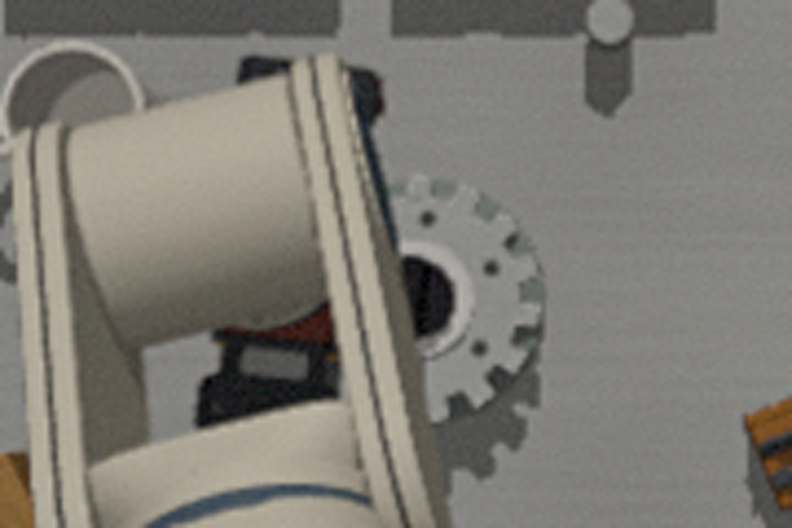

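Run:
```python
from h import *
s=pickle.load(open('s1.pkl','rb'))
A=at_z(s,[(250+353/4.4,150+264/4.4),(250+398/4.4,150+276/4.4)],159);print(A,A.mean(0))
a=np.radians(-6.86);print('expect',577.2+33*np.cos(a),172.3+33*np.sin(a))
P=cloud(s)[204:212,331:341].reshape(-1,3);print(np.median(P,0),P.round(0)[::10])
```

```text
[[604.99977585 161.08285679 159.        ]
 [604.34059483 183.64542148 159.        ]] [604.67018534 172.36413913 159.        ]
expect 609.9637520538677 168.35835676999
[nan nan nan] [[605. 162. 175.]
 [604. 162. 172.]
 [610. 164. 174.]
 [607. 163. 169.]
 [605. 163. 165.]
 [606. 163. 163.]
 [606. 163. 161.]
 [416.  95.   1.]]
```

Request:
{"fn": "jog_arm", "kwargs": {
  "steps": [
    {"dp":[0.016,0.3,0],"turn":[-0.003,-0.004,-0.007],"claw":0.45},
    {"dp":[0.016,0.56,-0.3],"turn":[-0.003,-0.004,-0.007],"claw":0.45},
    {"dp":[0.016,0.56,-0.35],"turn":[-0.003,-0.004,-0.007],"claw":0.45},
    {"dp":[0.016,0.56,-0.35],"turn":[-0.003,-0.004,-0.007],"claw":0.45}
  ]
}}

```text
t: 2.87
ee_pos: [580.0, 214.6, 135.1]
orientation: [-1.567, 0.11, -0.115]
ft_force: [-0.9, 0.3, 0.5]
width: 39.7
```

Run:
```python
from h import *
plan([578.5,217.4,84],-8.1)
s=grab('scene','s2')
im=cv2.cvtColor(s['img'],cv2.COLOR_RGB2BGR)[170:280,290:420]
cv2.imwrite('pics/s2c.png',cv2.resize(im,None,fx=6,fy=5.4,interpolation=cv2.INTER_CUBIC))
```

```text
t 2.87 p [580.  214.6 135.1] jaw -8.22 ydir [ 0.003  0.    -1.   ] F [-0.9  0.3  0.5] M [ 0.01 -0.06 -0.01] w 39.7 q [ 0.34  0.52  1.7  -0.    0.91  0.48]
dp [-0.018  0.035 -0.639] turn [-0.0002  0.0009  0.0007]
```

View pics/s2c.png

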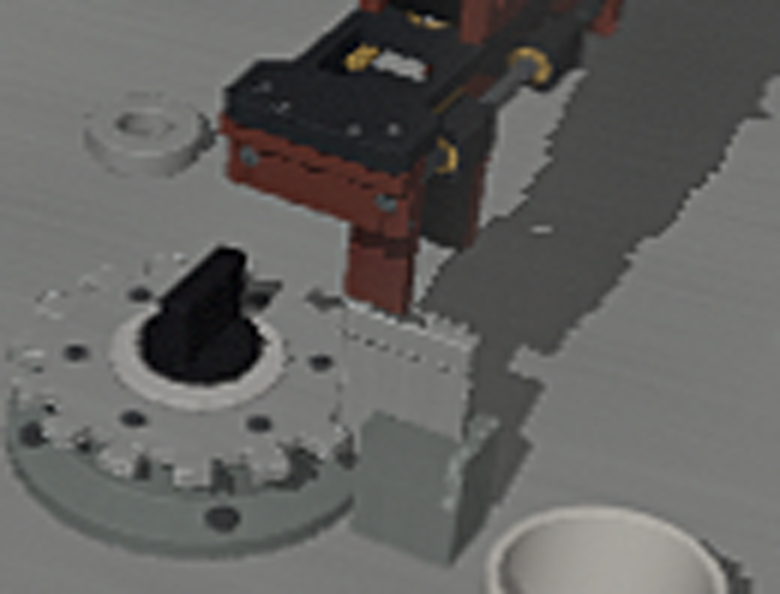

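Run:
```python
from h import *
s=pickle.load(open('s2.pkl','rb'));f=lambda p:((proj(s,p)-[290,170])*[6,5.4]).round(0)
print(f([[613,210,135],[612,200,135],[613,220,135],[580,214.6,135],[547,219,135],[578,193,110],[583,243,110]]))
P=cloud(s); 
for u,v in((350,218),(354,221),(354,224),(354,228),(360,228)): print(u,v,P[v,u].round(1))
```

```text
[[360. 311.]
 [334. 302.]
 [388. 318.]
 [405. 266.]
 [447. 222.]
 [344. 297.]
 [472. 339.]]
350 218 [607.8 206.2 155.4]
354 221 [608.3 215.5 151.1]
354 224 [608.2 216.2 143.3]
354 228 [579.1 208.8 107.9]
360 228 [4.474e+02 1.865e+02 4.000e-01]
```

Request:
{"fn": "jog_arm", "kwargs": {
  "steps": [
    {"dp":[0,0.01,-0.3],"turn":[0,0,0],"claw":0.45},
    {"dp":[0,0.01,-0.55],"turn":[0,0.001,0],"claw":0.4},
    {"dp":[0,0.01,-0.64],"turn":[0,0.001,0],"claw":0.3},
    {"dp":[0,0.01,-0.64],"turn":[0,0.001,0],"claw":0.22},
    {"dp":[0,0.01,-0.64],"turn":[0,0.001,0],"claw":0.22}
  ]
}}

```text
t: 3.33
ee_pos: [581.1, 214.4, 85.7]
orientation: [-1.567, 0.113, -0.115]
ft_force: [-0.0, -0.2, 0.3]
width: 20.5
```

Run:
```python
from h import *
plan([580,215.5,84],-8.1)
s=grab('scene','s3')
im=cv2.cvtColor(s['img'],cv2.COLOR_RGB2BGR)[170:280,290:420]
cv2.imwrite('pics/s3c.png',cv2.resize(im,None,fx=6,fy=5.4,interpolation=cv2.INTER_CUBIC))
```

```text
t 3.33 p [581.1 214.4  85.7] jaw -8.32 ydir [ 0.002  0.001 -1.   ] F [-0.  -0.2  0.3] M [-0.02 -0.06 -0.02] w 20.5 q [0.33 0.59 1.72 0.   0.83 0.48]
dp [-0.014  0.014 -0.021] turn [-0.0003  0.0005  0.0012]
```

View pics/s3c.png

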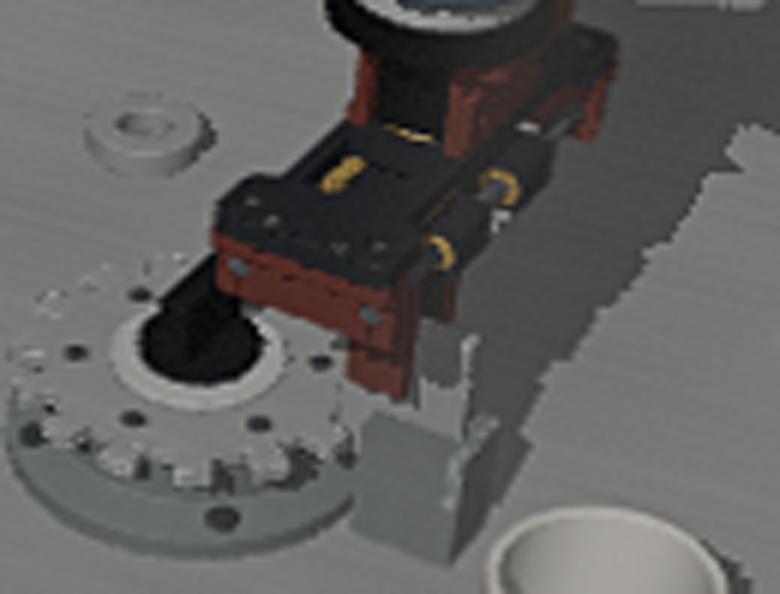

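Request:
{"fn": "jog_arm", "kwargs": {
  "steps": [
    {"dp":[0,0.015,-0.02],"turn":[0,0,0],"claw":0.16},
    {"dp":[0,0.015,-0.02],"turn":[0,0,0],"claw":0.16},
    {"dp":[0,0.015,-0.02],"turn":[0,0,0],"claw":0.16}
  ]
}}

```text
t: 3.63
ee_pos: [582.0, 216.1, 85.4]
orientation: [-1.566, 0.111, -0.117]
ft_force: [0.1, -0.2, -0.5]
width: 14.5
```

Request:
{"fn": "jog_arm", "kwargs": {
  "steps": [
    {"dp":[0,0,-0.01],"turn":[0,0,0],"claw":0.13},
    {"dp":[0,0,-0.01],"turn":[0,0,0],"claw":0.13},
    {"dp":[0,0,-0.01],"turn":[0,0,0],"claw":0.13}
  ]
}}

```text
t: 3.88
ee_pos: [582.0, 216.2, 84.8]
orientation: [-1.566, 0.111, -0.117]
ft_force: [-0.5, 0.2, 1.0]
width: 11.5
```

Request:
{"fn": "jog_arm", "kwargs": {
  "steps": [
    {"dp":[0,0,0],"turn":[0,0,0],"claw":0},
    {"dp":[0,0,0],"turn":[0,0,0],"claw":0},
    {"dp":[0,0,0],"turn":[0,0,0],"claw":0},
    {"dp":[0,0,0],"turn":[0,0,0],"claw":0}
  ]
}}

```text
t: 4.22
ee_pos: [581.3, 216.2, 84.7]
orientation: [-1.566, 0.111, -0.116]
ft_force: [-4.1, 0.1, 4.3]
width: 10.1
```

Run:
```python
from h import *
st()
```

```text
t 4.22 p [581.3 216.2  84.7] jaw -8.29 ydir [ 0.003  0.002 -1.   ] F [-4.1  0.1  4.3] M [ 0.15  0.91 -0.01] w 10.1 q [0.34 0.59 1.72 0.   0.82 0.48]
```

Request:
{"fn": "jog_arm", "kwargs": {
  "steps": [
    {"dp":[0,0,0.1],"turn":[0,0,0],"claw":0},
    {"dp":[0,0,0.2],"turn":[0,0,0],"claw":0},
    {"dp":[0,0,0.35],"turn":[0,0,0],"claw":0},
    {"dp":[0,0,0.5],"turn":[0,0,0],"claw":0},
    {"dp":[0,0,0.65],"turn":[0,0,0],"claw":0},
    {"dp":[0,0,0.8],"turn":[0,0,0],"claw":0},
    {"dp":[0,0,0.95],"turn":[0,0,0],"claw":0},
    {"dp":[0,0,0.95],"turn":[0,0,0],"claw":0},
    {"dp":[0,0,0.95],"turn":[0,0,0],"claw":0}
  ]
}}

```text
t: 4.97
ee_pos: [582.0, 216.4, 162.0]
orientation: [-1.565, 0.11, -0.117]
ft_force: [0.3, -0.0, -1.5]
width: 9.7
```

Run:
```python
from h import *
st()
s=grab('scene','s4')
im=cv2.cvtColor(s['img'],cv2.COLOR_RGB2BGR)[140:280,260:420]
cv2.imwrite('pics/s4c.png',cv2.resize(im,None,fx=4,fy=4,interpolation=cv2.INTER_CUBIC))
```

```text
t 4.97 p [582.  216.4 162. ] jaw -8.29 ydir [ 0.005  0.002 -1.   ] F [ 0.3 -0.  -1.5] M [-0.07 -0.1  -0.03] w 9.7 q [0.34 0.49 1.69 0.   0.96 0.48]
```

View pics/s4c.png

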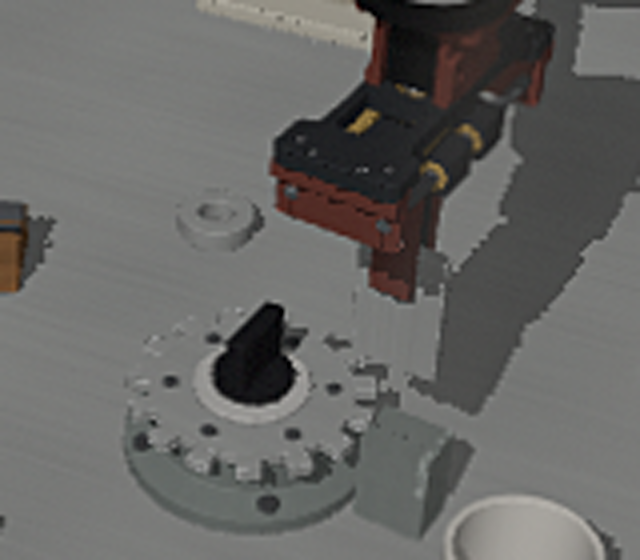

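Request:
{"fn": "jog_arm", "kwargs": {
  "steps": [
    {"dp":[0,0,0.3],"turn":[0,0,0],"claw":0},
    {"dp":[-0.1,-0.3,0.5],"turn":[0,0,0.02],"claw":0},
    {"dp":[-0.3,-0.7,0.5],"turn":[0,0,0.04],"claw":0},
    {"dp":[-0.3,-1,0.5],"turn":[0,0,0.04],"claw":0}
  ]
}}

```text
t: 5.35
ee_pos: [554.9, 135.0, 200.8]
orientation: [-1.569, 0.011, -0.012]
ft_force: [0.1, -0.2, -2.0]
width: 9.6
```

Request:
{"fn": "jog_arm", "kwargs": {
  "steps": [
    {"dp":[-0.15,-0.4,0],"turn":[0,0,0.03],"claw":0},
    {"dp":[-0.3,-0.8,0],"turn":[0,0,0.06],"claw":0},
    {"dp":[-0.3,-1,0],"turn":[0,0,0.06],"claw":0}
  ]
}}

```text
t: 5.6
ee_pos: [527.6, 52.4, 199.5]
orientation: [-1.565, -0.137, 0.143]
ft_force: [0.7, 0.2, -1.3]
width: 10.1
```

Request:
{"fn": "jog_arm", "kwargs": {
  "steps": [
    {"dp":[-0.15,-0.4,0],"turn":[0,0,0.03],"claw":0},
    {"dp":[-0.3,-0.8,0],"turn":[0,0,0.05],"claw":0},
    {"dp":[-0.3,-1,0],"turn":[0,0,0.05],"claw":0}
  ]
}}

```text
t: 5.85
ee_pos: [500.4, -30.0, 198.3]
orientation: [-1.554, -0.259, 0.271]
ft_force: [-0.3, 0.5, -0.5]
width: 10.0
```

Request:
{"fn": "jog_arm", "kwargs": {
  "steps": [
    {"dp":[-0.15,-0.3,0],"turn":[0,0,0],"claw":0},
    {"dp":[-0.2,-0.6,0],"turn":[0,0,0],"claw":0},
    {"dp":[-0.2,-0.8,0],"turn":[0,0,0],"claw":0},
    {"dp":[-0.2,-0.8,0],"turn":[0,0,0],"claw":0}
  ]
}}

```text
t: 6.18
ee_pos: [483.7, -96.3, 197.7]
orientation: [-1.554, -0.256, 0.27]
ft_force: [0.9, 0.0, -1.6]
width: 9.4
```

Run:
```python
from h import *
plan([484,-105,125],22)
```

```text
t 6.18 p [483.7 -96.3 197.7] jaw 19.23 ydir [-0.009 -0.001 -1.   ] F [ 0.9  0.  -1.6] M [-0.05 -0.09 -0.01] w 9.4 q [-0.22  0.27  1.93 -0.    0.95 -0.55]
dp [ 0.003 -0.109 -0.908] turn [ 0.0003 -0.0028  0.0154]
```

Request:
{"fn": "jog_arm", "kwargs": {
  "steps": [
    {"dp":[0,-0.1,-0.3],"turn":[0,-0.003,0.015],"claw":0},
    {"dp":[0,-0.1,-0.6],"turn":[0,-0.003,0.015],"claw":0},
    {"dp":[0,-0.1,-0.83],"turn":[0,-0.003,0.015],"claw":0},
    {"dp":[0,-0.1,-0.83],"turn":[0,-0.003,0.015],"claw":0},
    {"dp":[0,-0.1,-0.83],"turn":[0,-0.003,0.015],"claw":0}
  ]
}}

```text
t: 6.6
ee_pos: [482.9, -103.5, 130.3]
orientation: [-1.549, -0.299, 0.302]
ft_force: [0.6, -0.4, -2.6]
width: 9.7
```

Run:
```python
from h import *
plan([484,-105,125],22)
s=grab('scene','s5')
im=cv2.cvtColor(s['img'],cv2.COLOR_RGB2BGR)[140:230,190:310]
cv2.imwrite('pics/s5c.png',cv2.resize(im,None,fx=6.5,fy=6.5,interpolation=cv2.INTER_CUBIC))
d=grab('top','t5')
im=cv2.cvtColor(d['img'],cv2.COLOR_RGB2BGR)[190:290,260:380]
cv2.imwrite('pics/t5c.png',cv2.resize(im,None,fx=5.5,fy=5.5,interpolation=cv2.INTER_CUBIC))
```

```text
t 6.6 p [ 482.9 -103.5  130.3] jaw 21.94 ydir [-0.002 -0.    -1.   ] F [ 0.6 -0.4 -2.6] M [-0.01 -0.1   0.  ] w 9.7 q [-0.23  0.37  1.98 -0.    0.79 -0.62]
dp [ 0.014 -0.018 -0.067] turn [ 0.     -0.0008  0.0003]
```

View pics/s5c.png

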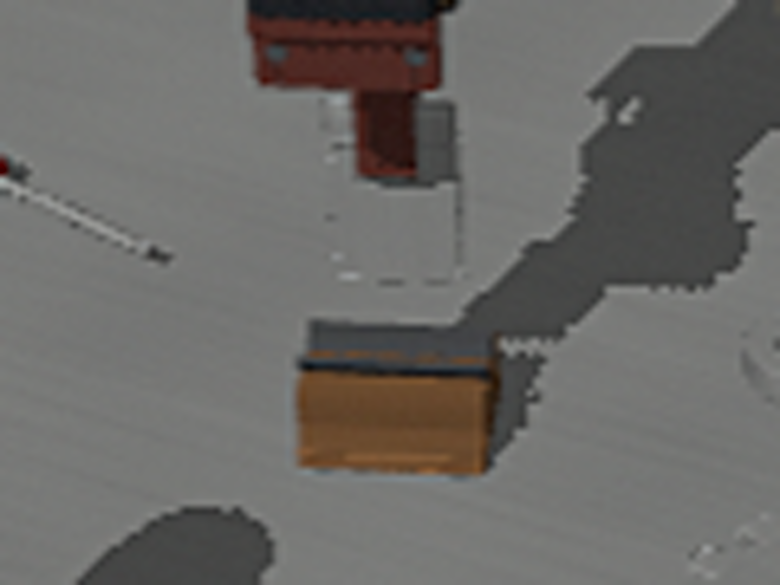

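View pics/t5c.png

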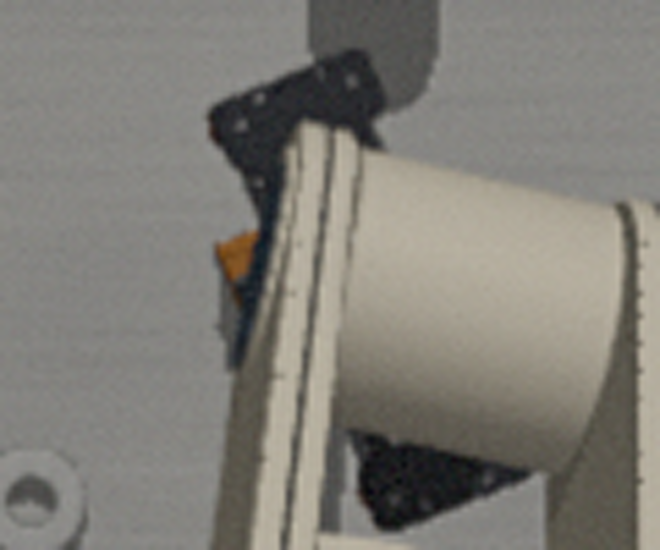

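Run:
```python
from h import *
s=pickle.load(open('s5.pkl','rb'))
g=lambda L:[(190+x/6.5,140+y/6.5) for x,y in L]
print('plate bottom',at_z(s,g([(335,278),(460,283),(398,281)]),75).round(1))
L=at_z(s,g([(308,322),(495,336),(302,361),(492,371)]),43).round(1);print(L,L.mean(0))
f=lambda p:((proj(s,p)-[190,140])*6.5).round(0)
print(f([[482.9,-103.5,75]]))
P=cloud(s)
for u,v in((240,177),(246,180),(250,181),(256,181)): print(P[v,u].round(1))
q=P[167:182,241:260].reshape(-1,3); q=q[(q[:,2]>65)&(q[:,2]<130)];print(len(q)); A=np.c_[q,np.ones(len(q))]
if len(q)>10: print(q.mean(0), np.linalg.svd(q-q.mean(0))[2][2])
# lips cloud
q=P[180:205,230:270].reshape(-1,3); q=q[(q[:,2]>36)&(q[:,2]<50)]; a=np.radians(22);n=np.array([np.cos(a),np.sin(a)]);m=np.array([-n[1],n[0]])
u=q[:,:2]@n;v=q[:,:2]@m;print('n',np.percentile(u,[0,5,50,95,100]).round(1),'along',np.percentile(v,[0,2,98,100]).round(1)); print('tcp n,m',np.array([482.9,-103.5])@n,np.array([482.9,-103.5])@m)
d=pickle.load(open('top0.pkl','rb'));P=cloud(d)
q=P[215:270,285:345].reshape(-1,3);C=d['img'][215:270,285:345].reshape(-1,3).astype(int)
k=(q[:,2]>25)&(q[:,2]<50);q=q[k];C=C[k];dark=(C[:,0]<C[:,2]+25)
u=q[:,:2]@n;v=q[:,:2]@m;
print('top all n',np.percentile(u,[0,1,99,100]).round(1),'m',np.percentile(v,[0,1,99,100]).round(1))
h=np.histogram(u[dark],bins=np.arange(u.min()-2,u.max()+2,3));print(h)
h=np.histogram(u[~dark],bins=h[1]);print(h[0]); print(np.median(q[dark,2]))
```

```text
plate bottom [[ 495.4 -122.4   75. ]
 [ 477.2  -76.3   75. ]
 [ 486.5  -99.    75. ]]
[[ 487.8 -141.7   43. ]
 [ 463.7  -69.    43. ]
 [ 511.9 -130.2   43. ]
 [ 485.2  -59.    43. ]] [487.15  -99.975  43.   ]
[[392. 274.]]
[ 377.7 -201.6   -1.6]
[ 487.4 -113.4   81.3]
[ 486.3 -102.3   80.8]
[481.1 -87.7  81.9]
285
[ 485.02766287 -101.89526773  101.45358199] [-0.9250318  -0.37967431  0.0127904 ]
n [391.5 393.7 399.7 423.5 426.7] along [-316.4 -315.5 -243.3 -241. ]
tcp n,m 408.9653009517547 -276.86105290820643
top all n [380.6 381.4 429.8 430.2] m [-316.3 -315.5 -240.5 -240. ]
(array([ 0,  0,  0,  0, 22, 40, 39, 17,  0,  0,  2, 34, 30, 30,  0,  0,  0]), array([378.64211957, 381.64211957, 384.64211957, 387.64211957,
       390.64211957, 393.64211957, 396.64211957, 399.64211957,
       402.64211957, 405.64211957, 408.64211957, 411.64211957,
       414.64211957, 417.64211957, 420.64211957, 423.64211957,
       426.64211957, 429.64211957]))
[10 33 36 26  9  0  0 12  9  7 20  0  0 11 32 36 35]
40.288336838937084
```

Run:
```python
from h import *
a=np.radians(22);n=np.array([np.cos(a),np.sin(a)]);m=np.array([-n[1],n[0]])
for tag,box in (('scene0',(180,225,225,275)),('s5',(182,225,225,275)),('top0',(215,270,285,345))):
    s=pickle.load(open(tag+'.pkl','rb'));P=cloud(s)
    r0,r1,c0,c1=box;q=P[r0:r1,c0:c1].reshape(-1,3);C=s['img'][r0:r1,c0:c1].reshape(-1,3)
    u=q[:,:2]@n;v=q[:,:2]@m
    print(tag)
    for vc in (-300,-278,-256):
        k=(abs(v-vc)<2.5)&(u>370)&(u<445)&(q[:,2]>3)
        print(vc,[(round(x),round(z),tuple(int(t) for t in c)) for x,z,c in sorted(zip(u[k],q[k,2],C[k].tolist()))])
```

```text
scene0
-300 [(396, 40, (58, 60, 60)), (396, 37, (65, 66, 66)), (397, 34, (66, 67, 69)), (398, 38, (64, 65, 66)), (399, 36, (66, 70, 71)), (401, 34, (67, 69, 73)), (402, 34, (66, 68, 73)), (404, 33, (92, 69, 49)), (405, 34, (74, 66, 60)), (415, 31, (67, 51, 34)), (419, 37, (26, 30, 34)), (420, 41, (60, 63, 68)), (420, 31, (109, 75, 45)), (422, 30, (104, 72, 44)), (423, 43, (60, 65, 68)), (423, 30, (104, 72, 43)), (425, 42, (29, 32, 37)), (426, 36, (109, 75, 46)), (428, 31, (103, 73, 45)), (429, 19, (93, 66, 41)), (429, 22, (96, 66, 42)), (430, 32, (103, 72, 42)), (430, 26, (98, 68, 43)), (430, 13, (105, 73, 45)), (431, 10, (104, 72, 44)), (431, 30, (99, 68, 43)), (431, 27, (97, 68, 42)), (432, 11, (105, 74, 45)), (432, 18, (99, 67, 42)), (432, 21, (92, 64, 40)), (432, 18, (99, 69, 42)), (433, 15, (104, 72, 44)), (433, 6, (97, 67, 41)), (434, 9, (107, 76, 46)), (434, 9, (107, 75, 47)), (434, 6, (100, 67, 41)), (434, 32, (99, 69, 41)), (436, 4, (103, 69, 42)), (436, 27, (94, 65, 40)), (441, 8, (103, 69, 41))]
-278 [(395, 37, (64, 66, 67)), (395, 37, (64, 66, 66)), (395, 40, (56, 59, 60)
[... 8261 characters left out ...]
 (78, 56, 37)), (401, 25, (84, 60, 47)), (401, 40, (70, 62, 54)), (403, 9, (80, 49, 18)), (404, 9, (86, 52, 27)), (406, 10, (87, 56, 30)), (407, 11, (80, 50, 17)), (408, 10, (68, 40, 21)), (411, 37, (61, 43, 31)), (413, 41, (43, 39, 35)), (413, 35, (32, 27, 33)), (415, 37, (29, 33, 30)), (416, 39, (38, 43, 45)), (419, 43, (56, 59, 63)), (420, 33, (87, 68, 61)), (422, 36, (112, 78, 55)), (424, 39, (130, 83, 41)), (425, 31, (132, 87, 46)), (426, 33, (128, 84, 40)), (427, 36, (127, 82, 40)), (429, 30, (118, 77, 41)), (430, 25, (116, 76, 34)), (432, 9, (119, 78, 38)), (433, 5, (120, 79, 29)), (434, 7, (133, 85, 42)), (435, 10, (129, 81, 31)), (438, 5, (126, 115, 108)), (443, 4, (134, 134, 131))]
```

Request:
{"fn": "jog_arm", "kwargs": {
  "steps": [
    {"dp":[0.018,-0.027,-0.1],"turn":[0,-0.001,0],"claw":0},
    {"dp":[0.018,-0.027,-0.25],"turn":[0,-0.001,0],"claw":0},
    {"dp":[0.018,-0.027,-0.38],"turn":[0,-0.001,0],"claw":0},
    {"dp":[0.018,-0.027,-0.46],"turn":[0,-0.001,0],"claw":0},
    {"dp":[0.018,-0.027,-0.52],"turn":[0,-0.001,0],"claw":0},
    {"dp":[0.018,-0.027,-0.52],"turn":[0,-0.001,0],"claw":0}
  ]
}}

```text
t: 7.2
ee_pos: [485.0, -106.0, 89.5]
orientation: [-1.551, -0.303, 0.299]
ft_force: [-0.7, -0.4, -0.5]
width: 10.0
```

Run:
```python
from h import *
plan([484.3,-105.6,63],22)
s=grab('scene','s6')
im=cv2.cvtColor(s['img'],cv2.COLOR_RGB2BGR)[140:230,190:310]
cv2.imwrite('pics/s6c.png',cv2.resize(im,None,fx=6.5,fy=6.5,interpolation=cv2.INTER_CUBIC))
```

```text
t 7.2 p [ 485.  -106.    89.5] jaw 21.96 ydir [ 0.003 -0.001 -1.   ] F [-0.7 -0.4 -0.5] M [-0.09  0.07  0.01] w 10.0 q [-0.24  0.45  2.   -0.    0.7  -0.62]
dp [-0.009  0.006 -0.331] turn [0.0003 0.0008 0.0002]
```

View pics/s6c.png

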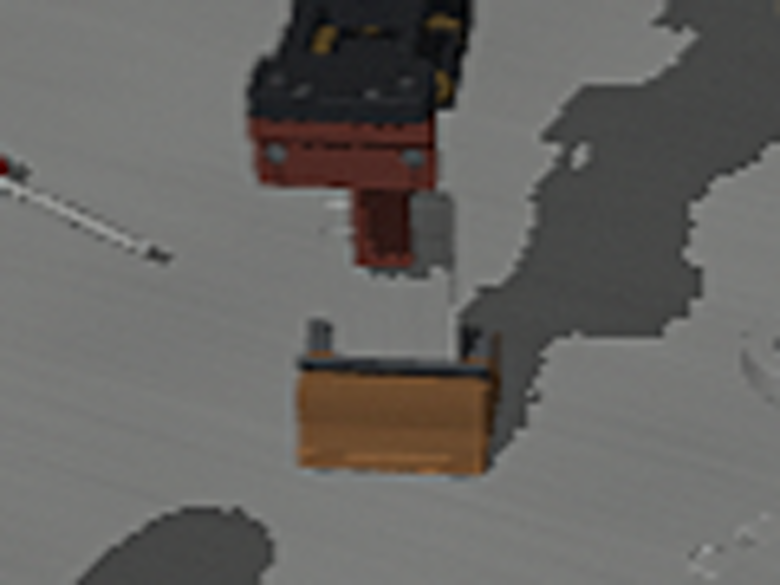

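Request:
{"fn": "jog_arm", "kwargs": {
  "steps": [
    {"dp":[-0.013,0.028,-0.05],"turn":[0,0.001,0],"claw":0},
    {"dp":[-0.013,0.028,-0.1],"turn":[0,0.001,0],"claw":0},
    {"dp":[-0.013,0.028,-0.15],"turn":[0,0.001,0],"claw":0},
    {"dp":[-0.013,0.028,-0.15],"turn":[0,0.001,0],"claw":0}
  ]
}}

```text
t: 7.58
ee_pos: [483.4, -103.7, 77.3]
orientation: [-1.55, -0.299, 0.302]
ft_force: [-2.7, -2.9, -3.1]
width: 9.4
```

Run:
```python
from h import *
plan([483.8,-104,63],22)
```

```text
t 7.58 p [ 483.4 -103.7   77.3] jaw 21.95 ydir [-0.002 -0.001 -1.   ] F [-2.7 -2.9 -3.1] M [-0.43  0.5  -0.09] w 9.4 q [-0.23  0.47  2.   -0.    0.67 -0.62]
dp [ 0.005 -0.004 -0.178] turn [ 0.0002 -0.0005  0.0003]
```

Request:
{"fn": "jog_arm", "kwargs": {
  "steps": [
    {"dp":[-0.006,-0.004,-0.05],"turn":[0,0,0],"claw":0},
    {"dp":[-0.006,-0.004,-0.1],"turn":[0,0,0],"claw":0},
    {"dp":[-0.006,-0.004,-0.14],"turn":[0,0,0],"claw":0},
    {"dp":[-0.006,-0.004,-0.16],"turn":[0,0,0],"claw":0},
    {"dp":[-0.006,-0.004,-0.16],"turn":[0,0,0],"claw":0}
  ]
}}

```text
t: 8.0
ee_pos: [482.8, -104.0, 64.0]
orientation: [-1.55, -0.299, 0.302]
ft_force: [-0.6, -1.2, -1.3]
width: 9.8
```

Run:
```python
from h import *
plan([483.8,-104,63],22)
s=grab('scene','s7')
im=cv2.cvtColor(s['img'],cv2.COLOR_RGB2BGR)[140:230,190:310]
cv2.imwrite('pics/s7c.png',cv2.resize(im,None,fx=6.5,fy=6.5,interpolation=cv2.INTER_CUBIC))
```

```text
t 8.0 p [ 482.8 -104.    64. ] jaw 21.95 ydir [-0.002 -0.    -1.   ] F [-0.6 -1.2 -1.3] M [-0.18  0.25 -0.03] w 9.8 q [-0.24  0.49  2.01 -0.    0.64 -0.62]
dp [ 0.013 -0.    -0.012] turn [ 0.0001 -0.0007  0.0003]
```

View pics/s7c.png

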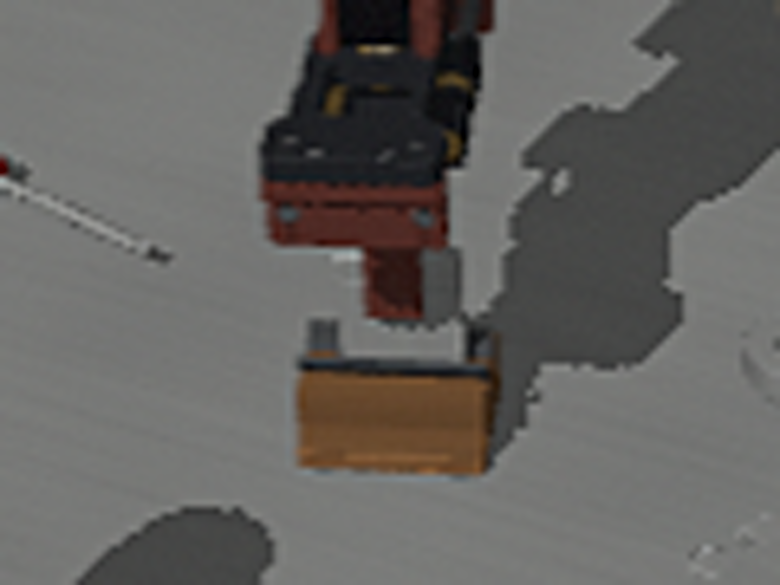

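Request:
{"fn": "jog_arm", "kwargs": {
  "steps": [
    {"dp":[0,0,-0.015],"turn":[0,0,0],"claw":0},
    {"dp":[0,0,-0.03],"turn":[0,0,0],"claw":0},
    {"dp":[0,0,-0.03],"turn":[0,0,0],"claw":0}
  ]
}}

```text
t: 8.3
ee_pos: [483.3, -104.2, 62.6]
orientation: [-1.55, -0.3, 0.302]
ft_force: [-4.8, -1.6, 9.3]
width: 9.7
```

Request:
{"fn": "jog_arm", "kwargs": {
  "steps": [
    {"dp":[0,0,0.005],"turn":[0,0,0],"claw":0.2},
    {"dp":[0,0,0.005],"turn":[0,0,0],"claw":0.3},
    {"dp":[0,0,0.005],"turn":[0,0,0],"claw":0.35},
    {"dp":[0,0,0.005],"turn":[0,0,0],"claw":0.35},
    {"dp":[0,0,0.005],"turn":[0,0,0],"claw":0.35}
  ]
}}

```text
t: 8.72
ee_pos: [483.5, -104.2, 63.0]
orientation: [-1.551, -0.3, 0.301]
ft_force: [-0.2, 0.0, -0.5]
width: 30.7
```

Request:
{"fn": "jog_arm", "kwargs": {
  "steps": [
    {"dp":[0,0,0.2],"turn":[0,0,0],"claw":0.4},
    {"dp":[0,0,0.5],"turn":[0,0,0],"claw":0.4},
    {"dp":[0,0,0.9],"turn":[0,0,0],"claw":0.4},
    {"dp":[0,0,1],"turn":[0,0,0],"claw":0.4}
  ]
}}

```text
t: 9.05
ee_pos: [485.5, -104.6, 146.4]
orientation: [-1.553, -0.304, 0.298]
ft_force: [0.7, -0.4, 0.3]
width: 34.8
```

Run:
```python
from h import *
st()
s=grab('scene','s8')
im=cv2.cvtColor(s['img'],cv2.COLOR_RGB2BGR)[140:230,190:310]
cv2.imwrite('pics/s8c.png',cv2.resize(im,None,fx=6.5,fy=6.5,interpolation=cv2.INTER_CUBIC))
P=cloud(s);q=P[170:200,230:270].reshape(-1,3);q=q[(q[:,2]>70)&(q[:,2]<100)];print(len(q),np.percentile(q[:,2],[50,90,99]),q.mean(0))
```

```text
t 9.05 p [ 485.5 -104.6  146.4] jaw 21.96 ydir [ 0.004 -0.002 -1.   ] F [ 0.7 -0.4  0.3] M [-0.04 -0.19  0.04] w 34.8 q [-0.24  0.35  1.97 -0.    0.82 -0.62]
132 [81.36374372 87.14027692 89.23116109] [ 484.95215762 -101.20344287   80.96799471]
```

View pics/s8c.png

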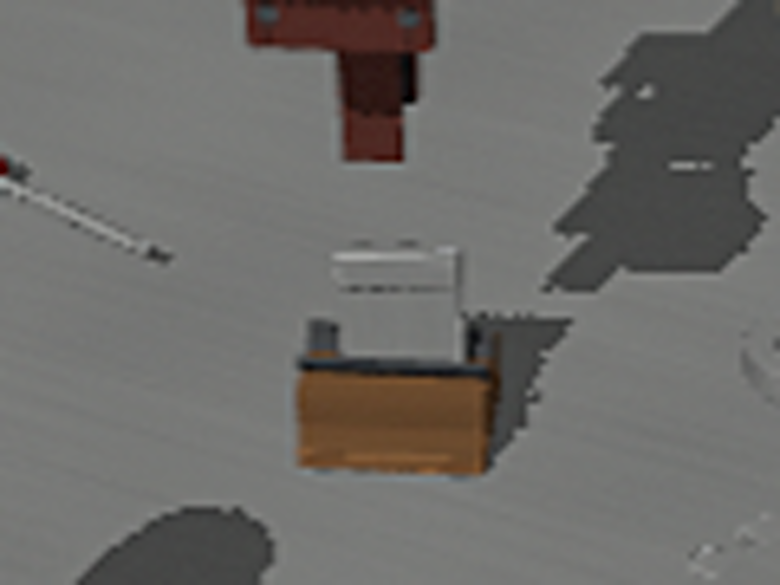

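Request:
{"fn": "jog_arm", "kwargs": {
  "steps": [
    {"dp":[0.15,0.4,0],"turn":[0,-0.001,0.03],"claw":0.4},
    {"dp":[0.3,0.8,0],"turn":[0,-0.001,0.07],"claw":0.4},
    {"dp":[0.35,1,0],"turn":[0,-0.001,0.1],"claw":0.4},
    {"dp":[0.35,1,0],"turn":[0,-0.001,0.12],"claw":0.4}
  ]
}}

```text
t: 9.43
ee_pos: [514.3, -22.0, 145.5]
orientation: [-1.488, -0.607, 0.594]
ft_force: [0.2, 0.7, -0.0]
width: 35.1
```

Request:
{"fn": "jog_arm", "kwargs": {
  "steps": [
    {"dp":[0.15,0.4,0],"turn":[0,0,0.03],"claw":0.4},
    {"dp":[0.3,0.8,0],"turn":[0,0,0.07],"claw":0.4},
    {"dp":[0.35,1,0],"turn":[0,0,0.1],"claw":0.4},
    {"dp":[0.35,1,0],"turn":[0,0,0.12],"claw":0.4}
  ]
}}

```text
t: 9.77
ee_pos: [542.9, 60.8, 144.2]
orientation: [-1.379, -0.903, 0.888]
ft_force: [-0.8, -0.0, 0.1]
width: 35.1
```

Request:
{"fn": "jog_arm", "kwargs": {
  "steps": [
    {"dp":[0.15,0.4,0],"turn":[0,0,0.03],"claw":0.4},
    {"dp":[0.3,0.7,0],"turn":[0,0,0.07],"claw":0.4},
    {"dp":[0.35,0.9,0],"turn":[0,0,0.09],"claw":0.4},
    {"dp":[0.35,0.9,0],"turn":[0,0,0.09],"claw":0.4}
  ]
}}

```text
t: 10.1
ee_pos: [571.5, 135.5, 142.9]
orientation: [-1.266, -1.12, 1.105]
ft_force: [-1.0, 0.2, -0.2]
width: 35.0
```

Run:
```python
from h import *
plan([569,130.3,110],81.8)
```

```text
t 10.1 p [571.5 135.5 142.9] jaw 82.52 ydir [ 0.006  0.007 -1.   ] F [-1.   0.2 -0.2] M [ 0.09 -0.09 -0.  ] w 35.0 q [ 0.21  0.47  1.78  0.01  0.89 -1.24]
dp [-0.031 -0.065 -0.411] turn [-0.0023  0.0018 -0.004 ]
```

Request:
{"fn": "jog_arm", "kwargs": {
  "steps": [
    {"dp":[-0.031,-0.065,-0.2],"turn":[-0.002,0.002,-0.004],"claw":0.4},
    {"dp":[-0.031,-0.065,-0.41],"turn":[-0.002,0.002,-0.004],"claw":0.4},
    {"dp":[-0.031,-0.065,-0.41],"turn":[-0.002,0.002,-0.004],"claw":0.4},
    {"dp":[-0.031,-0.065,-0.41],"turn":[-0.002,0.002,-0.004],"claw":0.4}
  ]
}}

```text
t: 10.43
ee_pos: [567.6, 129.4, 108.7]
orientation: [-1.271, -1.099, 1.104]
ft_force: [-0.4, -0.1, 0.8]
width: 34.9
```

Run:
```python
from h import *
plan([569,130.3,65],81.8)
s=grab('scene','s9')
im=cv2.cvtColor(s['img'],cv2.COLOR_RGB2BGR)[150:280,250:410]
cv2.imwrite('pics/s9c.png',cv2.resize(im,None,fx=4.5,fy=4.5,interpolation=cv2.INTER_CUBIC))
```

```text
t 10.43 p [567.6 129.4 108.7] jaw 81.71 ydir [-0.004  0.    -1.   ] F [-0.4 -0.1  0.8] M [ 0.11 -0.14  0.03] w 34.9 q [ 0.2   0.52  1.8   0.    0.83 -1.22]
dp [ 0.017  0.011 -0.546] turn [-0.     -0.0013  0.0005]
```

View pics/s9c.png

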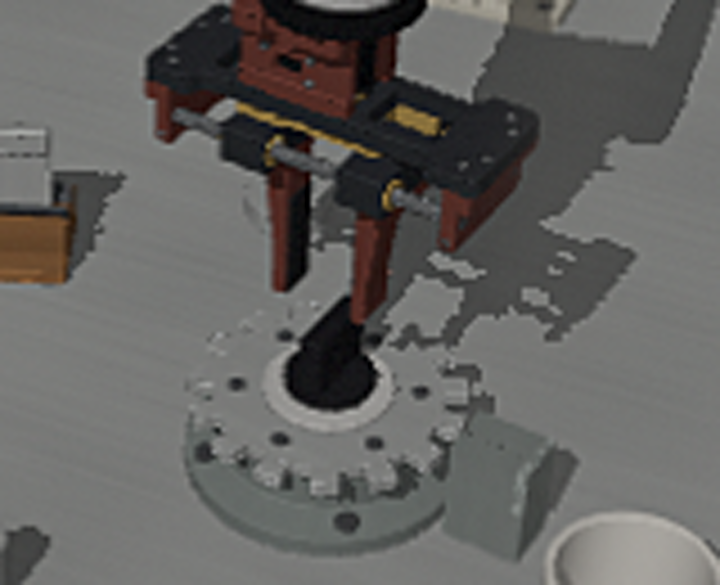

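Request:
{"fn": "jog_arm", "kwargs": {
  "steps": [
    {"dp":[0.017,0.011,-0.2],"turn":[0,-0.001,0],"claw":0.4},
    {"dp":[0.017,0.011,-0.4],"turn":[0,-0.001,0],"claw":0.4},
    {"dp":[0.017,0.011,-0.53],"turn":[0,-0.001,0],"claw":0.35},
    {"dp":[0.017,0.011,-0.53],"turn":[0,-0.001,0],"claw":0.25},
    {"dp":[0.017,0.011,-0.53],"turn":[0,-0.001,0],"claw":0.25}
  ]
}}

```text
t: 10.9
ee_pos: [569.8, 130.3, 67.4]
orientation: [-1.274, -1.102, 1.101]
ft_force: [0.3, 0.1, 1.0]
width: 23.0
```

Run:
```python
from h import *
plan([569,130.3,65],81.8)
s=grab('scene','s10')
im=cv2.cvtColor(s['img'],cv2.COLOR_RGB2BGR)[160:270,270:390]
cv2.imwrite('pics/s10c.png',cv2.resize(im,None,fx=5.4,fy=5.4,interpolation=cv2.INTER_CUBIC))
```

```text
t 10.9 p [569.8 130.3  67.4] jaw 81.69 ydir [ 0.001  0.    -1.   ] F [0.3 0.1 1. ] M [ 0.04 -0.11 -0.02] w 23.0 q [ 0.2   0.58  1.81  0.    0.75 -1.22]
dp [-0.01 -0.   -0.03] turn [-0.0001  0.0002  0.0006]
```

View pics/s10c.png

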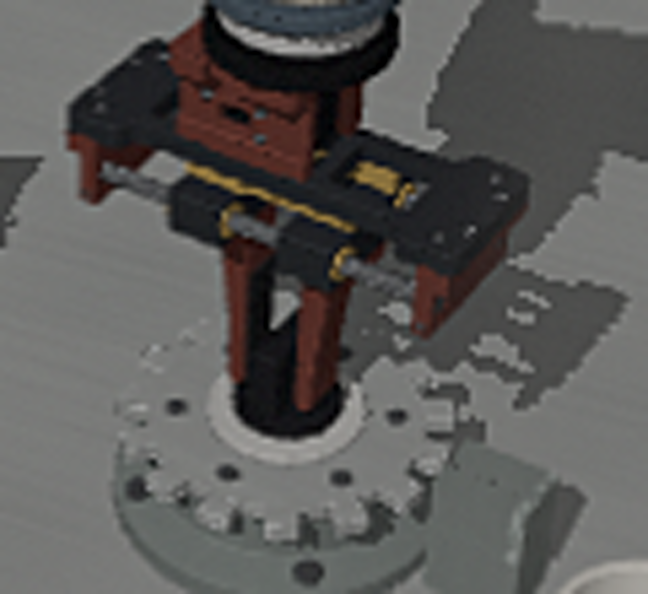

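Request:
{"fn": "jog_arm", "kwargs": {
  "steps": [
    {"dp":[-0.008,0,-0.015],"turn":[0,0,0],"claw":0.19},
    {"dp":[-0.008,0,-0.015],"turn":[0,0,0],"claw":0.19},
    {"dp":[-0.008,0,-0.015],"turn":[0,0,0],"claw":0.19}
  ]
}}

```text
t: 11.2
ee_pos: [570.1, 130.6, 67.4]
orientation: [-1.276, -1.104, 1.1]
ft_force: [0.3, -0.3, -0.2]
width: 17.0
```

Request:
{"fn": "jog_arm", "kwargs": {
  "steps": [
    {"dp":[0,0,0],"turn":[0,0,0],"claw":0.1},
    {"dp":[0,0,0],"turn":[0,0,0],"claw":0},
    {"dp":[0,0,0],"turn":[0,0,0],"claw":0},
    {"dp":[0,0,0],"turn":[0,0,0],"claw":0}
  ]
}}

```text
t: 11.53
ee_pos: [570.2, 131.2, 67.6]
orientation: [-1.275, -1.105, 1.099]
ft_force: [-0.8, 5.6, -1.4]
width: 14.0
```

Run:
```python
from h import *
plan([569,130.3,65],81.8)
```

```text
t 11.53 p [570.2 131.2  67.6] jaw 81.7 ydir [ 0.003  0.002 -1.   ] F [-0.8  5.6 -1.4] M [ 0.69 -0.09 -0.04] w 14.0 q [ 0.21  0.58  1.81  0.    0.75 -1.22]
dp [-0.015 -0.011 -0.032] turn [-0.0005  0.0011  0.0006]
```

Request:
{"fn": "jog_arm", "kwargs": {
  "steps": [
    {"dp":[0,0.013,0],"turn":[0,0,0],"claw":0},
    {"dp":[0,0.013,0],"turn":[0,0,-0.02],"claw":0},
    {"dp":[0,0.013,0],"turn":[0,0,-0.04],"claw":0},
    {"dp":[0,0.013,0],"turn":[0,0,-0.06],"claw":0},
    {"dp":[0,0.013,0],"turn":[0,0,-0.08],"claw":0},
    {"dp":[0,0.013,0],"turn":[0,0,-0.1],"claw":0},
    {"dp":[0,0.013,0],"turn":[0,0,-0.12],"claw":0},
    {"dp":[0,0.013,0],"turn":[0,0,-0.134],"claw":0},
    {"dp":[0,0.013,0],"turn":[0,0,-0.134],"claw":0},
    {"dp":[0,0.013,0],"turn":[0,0,-0.134],"claw":0}
  ]
}}

```text
t: 12.37
ee_pos: [569.6, 129.8, 67.5]
orientation: [-1.429, -0.784, 0.784]
ft_force: [-0.4, -12.1, 0.8]
width: 13.8
```

Run:
```python
from h import *
plan([569.5,131.8,67.5],81.75-48)
s=grab('scene','s11')
im=cv2.cvtColor(s['img'],cv2.COLOR_RGB2BGR)[160:270,270:390]
cv2.imwrite('pics/s11c.png',cv2.resize(im,None,fx=5.4,fy=5.4,interpolation=cv2.INTER_CUBIC))
```

```text
t 12.37 p [569.6 129.8  67.5] jaw 57.61 ydir [ 0.002 -0.003 -1.   ] F [ -0.4 -12.1   0.8] M [-1.79 -0.1   0.1 ] w 13.8 q [ 0.21  0.58  1.81 -0.01  0.75 -0.8 ]
dp [-0.001  0.025 -0.   ] turn [ 0.0011  0.0004 -0.1325]
```

View pics/s11c.png

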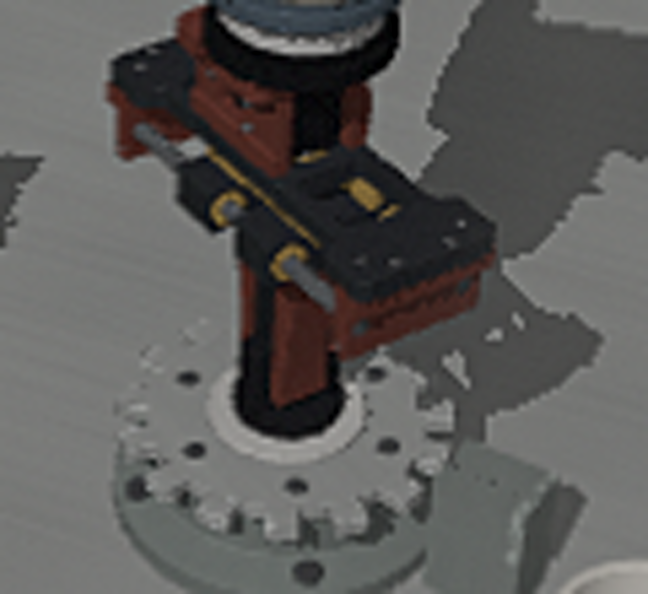

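Request:
{"fn": "jog_arm", "kwargs": {
  "steps": [
    {"dp":[0,0,0],"turn":[0,0,-0.02],"claw":0},
    {"dp":[-0.003,-0.005,0],"turn":[0,0,-0.04],"claw":0},
    {"dp":[-0.005,-0.008,0],"turn":[0,0,-0.06],"claw":0},
    {"dp":[-0.007,-0.01,0],"turn":[0,0,-0.08],"claw":0},
    {"dp":[-0.01,-0.012,0],"turn":[0,0,-0.1],"claw":0},
    {"dp":[-0.012,-0.013,0],"turn":[0,0,-0.12],"claw":0},
    {"dp":[-0.013,-0.014,0],"turn":[0,0,-0.133],"claw":0},
    {"dp":[-0.013,-0.014,0],"turn":[0,0,-0.133],"claw":0},
    {"dp":[-0.013,-0.014,0],"turn":[0,0,-0.133],"claw":0}
  ]
}}

```text
t: 13.17
ee_pos: [568.5, 128.5, 67.5]
orientation: [-1.525, -0.461, 0.462]
ft_force: [0.0, -0.2, -1.6]
width: 13.7
```

Run:
```python
from h import *
plan([567.1,128.1,67.5],81.75-72)
```

```text
t 13.17 p [568.5 128.5  67.5] jaw 33.75 ydir [ 0.    -0.004 -1.   ] F [ 0.  -0.2 -1.6] M [ 0.07 -0.19  0.04] w 13.7 q [ 0.2   0.58  1.81 -0.01  0.75 -0.38]
dp [-0.017 -0.006 -0.001] turn [ 1.200e-03 -1.000e-04 -1.333e-01]
```

Forces have vanished, so the axis estimate is right. Third stop now.

Request:
{"fn": "jog_arm", "kwargs": {
  "steps": [
    {"dp":[-0.002,-0.002,0],"turn":[0,0,-0.02],"claw":0},
    {"dp":[-0.005,-0.003,0],"turn":[0,0,-0.04],"claw":0},
    {"dp":[-0.008,-0.005,0],"turn":[0,0,-0.06],"claw":0},
    {"dp":[-0.01,-0.006,0],"turn":[0,0,-0.08],"claw":0},
    {"dp":[-0.013,-0.006,0],"turn":[0,0,-0.1],"claw":0},
    {"dp":[-0.015,-0.006,0],"turn":[0,0,-0.115],"claw":0},
    {"dp":[-0.017,-0.006,0],"turn":[0,0,-0.127],"claw":0},
    {"dp":[-0.017,-0.006,0],"turn":[0,0,-0.133],"claw":0},
    {"dp":[-0.017,-0.006,0],"turn":[0,0,-0.133],"claw":0},
    {"dp":[-0.017,-0.006,0],"turn":[0,0,-0.133],"claw":0},
    {"dp":[-0.017,-0.006,0],"turn":[0,0,-0.133],"claw":0},
    {"dp":[-0.017,-0.006,0],"turn":[0,0,-0.133],"claw":0}
  ]
}}

```text
t: 14.17
ee_pos: [567.0, 127.9, 67.6]
orientation: [-1.57, -0.134, 0.137]
ft_force: [-1.1, -1.4, -0.0]
width: 13.6
```

Run:
```python
from h import *
plan([567.1,128.1,67.5],81.75-72)
s=grab('scene','s12')
im=cv2.cvtColor(s['img'],cv2.COLOR_RGB2BGR)[130:280,210:400]
cv2.imwrite('pics/s12c.png',cv2.resize(im,None,fx=4,fy=4,interpolation=cv2.INTER_CUBIC))
```

```text
t 14.17 p [567.  127.9  67.6] jaw 9.86 ydir [-0.001 -0.004 -1.   ] F [-1.1 -1.4 -0. ] M [-0.01 -0.08  0.  ] w 13.6 q [ 0.2   0.58  1.81 -0.01  0.75  0.04]
dp [ 0.002  0.002 -0.001] turn [ 0.0013 -0.0005 -0.0006]
```

View pics/s12c.png

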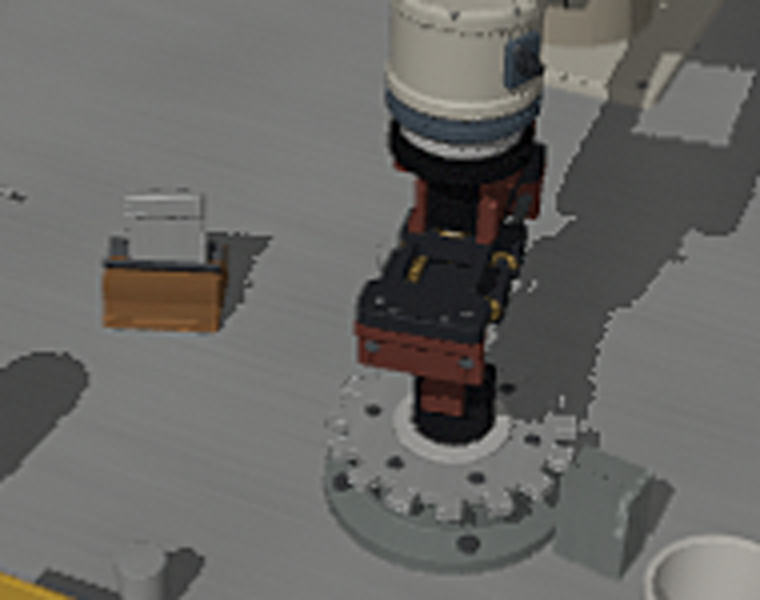

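Request:
{"fn": "jog_arm", "kwargs": {
  "steps": [
    {"dp":[0,0,0],"turn":[0,0,0],"claw":0},
    {"dp":[0,0,0],"turn":[0,0,0],"claw":0},
    {"dp":[0,0,0],"turn":[0,0,0],"claw":0},
    {"dp":[0,0,0],"turn":[0,0,0],"claw":0},
    {"dp":[0,0,0],"turn":[0,0,0],"claw":0},
    {"dp":[0,0,0],"turn":[0,0,0],"claw":0}
  ]
}}

```text
t: 14.72
ee_pos: [567.0, 128.0, 67.6]
orientation: [-1.57, -0.134, 0.136]
ft_force: [-1.3, -0.2, -0.7]
width: 13.5
```

Run:
```python
from h import *
o=st()
P=cloud(pickle.load(open('s12.pkl','rb')));q=P[170:200,230:270].reshape(-1,3);q=q[(q[:,2]>70)&(q[:,2]<100)];print(len(q),np.percentile(q[:,2],99),q.mean(0))
if 9<np.degrees(np.arctan2(*Ro.from_rotvec(o['orientation']).as_matrix()[[1,0],0]))<11 and 12.5<o['width']<15: print(ctrl.close_job())
```

```text
t 14.72 p [567.  128.   67.6] jaw 9.85 ydir [-0.001 -0.004 -1.   ] F [-1.3 -0.2 -0.7] M [ 0.   -0.14 -0.01] w 13.5 q [ 0.2   0.58  1.81 -0.01  0.75  0.04]
137 89.66821985804714 [ 484.7443441  -101.78393661   80.84640597]
the job is handed in; nothing more can be done
None
```

I slid the lock plate straight up out of the post and stood it in the rack slot. I then turned the knob clockwise through the first and second stops to the third. I handed the job in at about 14.7 s with the knob still gripped; no verdict was reported.

**Lock plate:** I felt about 9 N against the slot floor when it seated, then let go. In the last picture it stands upright with its top at about 89 mm; fully home would be 88 mm.

**Knob:** The gripper turned 71.85°, against 72° for the third stop, with almost no twisting moment left. The opening was about 13.5 mm on the 14 mm bar. I took the knob's angle from the gripper's turn, since I did not measure it separately in a picture.

**Checks that disagreed:**
- **Camera positions:** they differed from the arm's by about 3 to 5 mm. I corrected for this from contact while gripping and from images that showed the plate and the rack together.
- **Knob grip:** my first grip was about 3.7 mm off the turning axis, which gave a 12 N side force at the first stop. I corrected the path and the force went away.
- **Bystanders:** I saw nothing touch or move one in the pictures I viewed, but I did not measure their positions at the end.

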